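# Sort the coat pegs into their trays by size

### The arm

A 7-joint arm with a two-finger parallel gripper is mounted at the origin on the work surface. World frame = base frame: x ahead of the robot, y to its left, z up, the work surface at z = 0. Lengths are in m, angles in rad, forces in N, time in s.
With the tool pointing down it reaches from about 0.425 to 0.925 m from the base axis. Payload 6.8 kg.
Tool frame: the origin (TCP) lies at the very end of the fingers, on their centre line; the grasp point (between the pads) lies 19 mm behind it; z points along the fingers, y is the line along which they close (so a half turn about z gives the same grasp; the last joint's range is limited). The gripper opens to 85 mm and grips with 20 to 120 N. Pads are 22 mm wide; open, the fingers measure 114 mm over their backs; the gripper's body (76 mm by 85 mm) begins 54 mm behind the grasp point. The pads swing forward as they close: fully open they stand 13 mm farther back than shut.
Start: joints at [1.154, 0.477, 0.022, 1.555, -0.011, 1.109, -0.083], TCP at [0.205, -0.643, 0.231] pointing down, gripper open.
Joint ranges: [-2.96, 2.96], [-0.34, 2.1], [-1.41, 1.46], [0.24, 2.44], [-1.37, 4.51], [0.17, 1.92], [-2.96, 2.96]. Speed limits (rad/s): [2.39, 2.39, 3.14, 3.14, 3.14, 3.14, 3.14].

### API

Orientations are given as a unit quaternion [w, x, y, z].
In Python, from cell import robot gives the robot as it stands.
- The arm moves only by the shell command python3 -m crank 'ROWS' [FORCE]. ROWS is JSON, a list of rows, each a list of 7 numbers: the shift along the tool's x, y, z in m, then the turn, a rotation vector about the tool's x, y, z in degrees, then the gripper's target within -1 to 1 (shut at 1, half-way at 0, fully open at -1). A call has 1 to 20 rows; each row shifts and turns the commanded pose from where the row before left it, along the tool's axes as they then stand; what a row does not reach is not made up. A row lasts 1/10 s, in which the tool goes at most 50 mm and 8.59 degrees, less where a joint would pass 70% of its speed; a pose out of reach is approached as far as the arm can. A call with a gripper value outside its range is refused whole. The fingers move at their own pace and stop on an object; FORCE is the grip in N (left out, the last holds). Time passes only in rows, so rows that do not move let the fingers close. It gives the time, the measured TCP pose, the force, the opening and the grip force at its end, in the units of the state.
- robot.get_obs(): the state, without advancing time (a new reading comes with each control period).
- robot.snapshot(name): name is "side" or "top"; returns the picture (384x512x3 uint8, red, green, blue); there is no depth.
- robot.camera_info(name): a dict with "camera_matrix" (3x3 intrinsics, pixels), "rvec" (rotation vector, rad) and "tvec" (3), from world to camera coordinates, as OpenCV has them. Camera axes: x right, y down, z forward; pixel columns grow to the right and rows downward; lengths in m; the calibration is good to about 2 mm. A picture is of the moment at which its call begins. camera_info takes no time and is no camera call.
- robot.job_done(): hands the job in; it is judged then, once.
The state is a dict: "time": time; "joints": joint angles; "dq": joint speeds; "tau": joint torques, N m; "eef_pos": TCP position; "eef_rot": TCP orientation; "ft_force": force on the tool from outside, world axes, zero at the start; "moment": the same for the moment, N m; "grip_width": opening from 0.0 (shut) to 1.0 (fully open); "finger_force": force on a finger pad.
Only numpy, scipy, OpenCV 4.12 (cv2) and the standard library are available. Lean on these libraries where they do the work, as an engineer would, in place of code of your own. Each camera call takes 0.05 s, during which the arm holds its last target. There are 200 camera calls.

### The job

Sort the four black-knobbed coat pegs for the steel cabinet: stand each one upright, flat on the floor of the tray of its own size, the smallest peg in the smallest tray and so on up to the largest peg in the largest tray. Leave the padlock and the levelling foot where they are.

Things in the scene. Friction and masses are not known exactly. Their poses are not given: they have to be found in the camera images.
- peg_small: The smallest of the four coat pegs, loose, standing upright on its flange: round steel flange 30 mm in diameter, 5 mm thick; thin steel stem; round black knob 23 mm in diameter on top (upper 20 mm, sides upright from 16 to 5 mm below the top); total height 50 mm, about 60 g. Origin: centre of the flange's underside; z up along the stem. Its yaw does not matter.
- peg_medium: The second smallest of the four coat pegs, loose, standing upright on its flange: round steel flange 42 mm in diameter, 5 mm thick; thin steel stem; round black knob 31 mm in diameter on top (upper 20 mm, sides upright from 16 to 5 mm below the top); total height 65 mm, about 110 g. Origin: centre of the flange's underside; z up along the stem. Its yaw does not matter.
- peg_large: The second largest of the four coat pegs, loose, standing upright on its flange: round steel flange 54 mm in diameter, 5 mm thick; thin steel stem; round black knob 39 mm in diameter on top (upper 20 mm, sides upright from 16 to 5 mm below the top); total height 80 mm, about 180 g. Origin: centre of the flange's underside; z up along the stem. Its yaw does not matter.
- peg_extra_large: The largest of the four coat pegs, loose, standing upright on its flange: round steel flange 66 mm in diameter, 5 mm thick; thin steel stem; round black knob 47 mm in diameter on top (upper 20 mm, sides upright from 16 to 5 mm below the top); total height 95 mm, about 270 g. Origin: centre of the flange's underside; z up along the stem. Its yaw does not matter.
- tray_small: The smallest of the four square, open, grey steel trays, fixed to the bench: 54 mm square outside, 48 mm square inside, walls 3 mm thick and 14 mm high overall, floor 3 mm thick. Origin: centre of its underside, on the bench; x and y along its sides, z up.
- tray_medium: The second smallest of the four square, open, grey steel trays, fixed to the bench: 66 mm square outside, 60 mm square inside, walls 3 mm thick and 14 mm high overall, floor 3 mm thick. Origin: centre of its underside, on the bench; x and y along its sides, z up.
- tray_large: The second largest of the four square, open, grey steel trays, fixed to the bench: 78 mm square outside, 72 mm square inside, walls 3 mm thick and 14 mm high overall, floor 3 mm thick. Origin: centre of its underside, on the bench; x and y along its sides, z up.
- tray_extra_large: The largest of the four square, open, grey steel trays, fixed to the bench: 90 mm square outside, 84 mm square inside, walls 3 mm thick and 14 mm high overall, floor 3 mm thick. Origin: centre of its underside, on the bench; x and y along its sides, z up.
- levelling_foot: A cabinet's levelling foot, not a coat peg, to be left alone: a black rubber disc 42 mm in diameter and 10 mm thick with a thin bare upright steel stud (10 mm thick), 61 mm tall overall, loose. Origin: centre of its underside, z up.
- padlock: A brass padlock lying flat, to be left alone: body 34 x 44 mm, 18 mm thick, with a steel shackle reaching 47 mm from the origin along +x; loose. Origin: centre of the underside of the brass body.
There are look-alikes about, which are no part of the job. Leave any turquoise look-alike of the tray_medium alone. What is shaped like the peg_large but green is not meant.

How it is judged:
At the end, for the whole second after the job is handed in: Each coat peg stands upright (within 0.1 rad) on the floor of the tray of its own rank in size (origin within 14 mm of the tray's centre in plan and less than 6 mm above the tray's underside), at rest; padlock and levelling foot are within 30 mm of where they began (horizontal distance between peg_small and tray_small below 0.014 m and z of peg_small in the frame of tray_small below 0.006 m and angle between each of peg_small, peg_medium, peg_large, peg_extra_large's own z axis and vertical below 0.1 rad and linear speed of each of peg_small, peg_medium, peg_large, peg_extra_large below 0.02 m/s and angular speed of each of peg_small, peg_medium, peg_large, peg_extra_large below 0.2 rad/s and horizontal distance between peg_medium and tray_medium below 0.014 m and z of peg_medium in the frame of tray_medium below 0.006 m and horizontal distance between peg_large and tray_large below 0.014 m and z of peg_large in the frame of tray_large below 0.006 m and horizontal distance between peg_extra_large and tray_extra_large below 0.014 m and z of peg_extra_large in the frame of tray_extra_large below 0.006 m and distance of each of levelling_foot, padlock from where it was at the start of the episode below 0.03 m); the robot touches nothing.
It fails at once if the levelling foot is pushed more than 30 mm away or picked up (distance of levelling_foot from where it was at the start of the episode above 0.03 m).
It fails at once if the padlock is pushed more than 30 mm away or picked up (distance of padlock from where it was at the start of the episode above 0.03 m).
It also fails if it takes over 104 s, if anything falls off the work surface, if the arm or the gripper's body presses on something with over 40 N, if the wrist force passes 120 N, or if a joint passes its speed limit or range.

## Working session

There is one attempt and no reset: what is moved stays moved. The work goes in short steps, Python scripts to look and compute and a shell command to move; the robot and the scene stay as the last step left them, time stands still between calls to the robot, and variables do not carry over. Pictures are saved under pics/ and viewed, at most 14 in all, crops included, and the job is handed in when it is done.

```bash
ls; mkdir -p pics; python3 - <<'E'
from cell import robot
import cv2
for n in("top","side"):
    cv2.imwrite(f"pics/{n}0.png",robot.snapshot(n)[...,::-1]); c=robot.camera_info(n); print(n,c)
o=robot.get_obs();print(o)
E
```

```text
pics
top {'camera_matrix': array([[457.59716603,   0.        , 255.06972914],
       [  0.        , 457.59716603, 185.26494321],
       [  0.        ,   0.        ,   1.        ]]), 'rvec': array([ 2.16153467, -2.19991706,  0.1012647 ]), 'tvec': array([-0.00663298,  0.47766704,  0.99039649])}
side {'camera_matrix': array([[362.02124611,   0.        , 255.25346195],
       [  0.        , 362.02124611, 195.43917219],
       [  0.        ,   0.        ,   1.        ]]), 'rvec': array([ 1.97294194, -0.65011779,  0.38055693]), 'tvec': array([-0.37815033,  0.18298565,  0.66835106])}
{'time': 0.1, 'joints': array([ 1.15390837,  0.47774102,  0.02239337,  1.55636818, -0.01144551,
        1.10926142, -0.08308934]), 'dq': array([-0.0010764 , -0.00125934,  0.00028513, -0.00166986,  0.00044003,
        0.00025529, -0.00132038]), 'tau': array([ 3.21116757e-03, -5.97759247e+01,  1.61315806e+00, -2.81954795e+01,
        1.28181066e-02,  4.99932023e-03,  5.99483155e-05]), 'eef_pos': array([ 0.20491859, -0.64258759,  0.23040153]), 'eef_rot': array([-7.94866049e-04,  9.88103819e-01,  1.53786090e-01, -2.21061648e-04]), 'ft_force': array([ 0.67816547, -0.53894593,  0.57796786]), 'moment': array([-0.01592392, -0.02011818,  0.03285716]), 'finger_force': 0.0, 'grip_width': 1.0034749500652465}
```

View pics/top0.png

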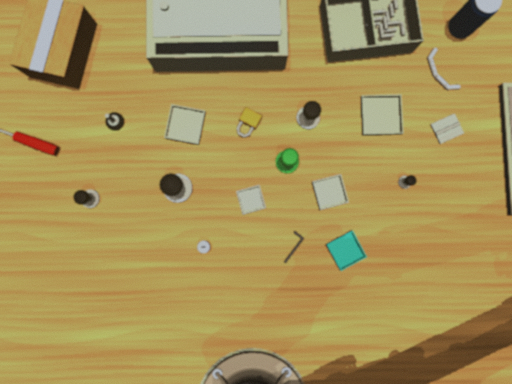

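View pics/side0.png

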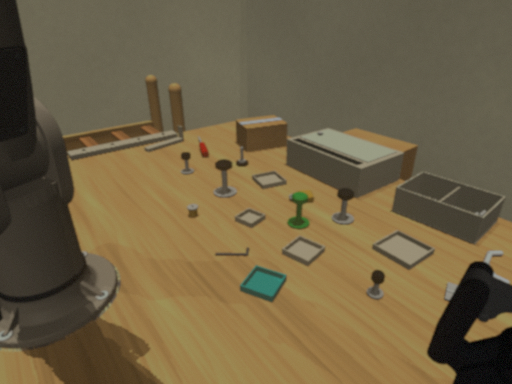

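The top view shows pegs at (407,181) small, (87,198) medium, (310,113) large and (175,187) XL. The trays are at (250,200), (330,192), (185,125) and (381,115), the turquoise tray at (345,250), the foot at (115,121) and the padlock at (248,122). The side view shows the same things: knobs at (378,276), (186,156), (346,194) and (223,165), trays at (250,217), (303,250), (268,180) and (403,249).

```bash
cat > h.py <<'E'
import cv2,numpy as np
from cell import robot
def cam(n):
    c=robot.camera_info(n);R=cv2.Rodrigues(c["rvec"])[0];return c["camera_matrix"],R,np.ravel(c["tvec"])
def tri(a,b):
    P=[];Q=[]
    for n,p in(("top",a),("side",b)):
        K,R,t=cam(n);P.append(K@np.c_[R,t]);Q.append(np.array(p,float).reshape(2,1))
    X=cv2.triangulatePoints(P[0],P[1],Q[0],Q[1]).ravel();X=X[:3]/X[3]
    K,R,t=cam("top");q=K@(R@X+t);return X,np.linalg.norm(q[:2]/q[2]-np.array(a))
def plane(n,p,z):
    K,R,t=cam(n);d=R.T@np.linalg.solve(K,[p[0],p[1],1]);o=-R.T@t;return o+d*(z-o[2])/d[2]
def blobs(m,a0=8):
    n,l,s,c=cv2.connectedComponentsWithStats(m.astype(np.uint8),connectivity=4);return [(c[i],s[i],l==i) for i in range(1,n) if s[i,4]>=a0]
def near(B,p,r=12):
    B=[b for b in B if np.hypot(*(b[0]-p))<r];return max(B,key=lambda b:b[1][4]) if B else None
def dark(im): return im.max(2)<70
def grey(im):
    f=im.astype(int);return (f.max(2)-f.min(2)<38)&(f.min(2)>70)
E
python3 - <<'E'
from h import *
im={n:cv2.imread(f"pics/{n}0.png") for n in("top","side")}
pegs=dict(S=((409,181),(378,276)),M=((82,198),(186,156)),L=((312,109),(346,194)),X=((172,184),(223,165)))
trays=dict(S=((250,200),(250,217)),M=((330,192),(303,250)),L=((185,125),(268,180)),X=((381,115),(403,249)))
for k,(a,b) in pegs.items():
    c=[near(blobs(dark(im[n])),p) for n,p in(("top",a),("side",b))]
    X,e=tri(c[0][0],c[1][0]);print("peg",k,X.round(4),"err",round(e,1),[x[0].round(1) for x in c],[x[1][2:] for x in c])
for k,(a,b) in trays.items():
    c=[];A=[]
    for n,p in(("top",a),("side",b)):
        m=near(blobs(grey(im[n])),p,15)
        ct=cv2.findContours(m[2].astype(np.uint8),cv2.RETR_EXTERNAL,2)[0][0]
        r=cv2.minAreaRect(ct);M=cv2.moments(cv2.convexHull(ct));c.append((M['m10']/M['m00'],M['m01']/M['m00']));A.append(r)
    X,e=tri(*c);print("tray",k,X.round(4),"err",round(e,1),plane("top",c[0],.008).round(4),np.round(A[0][1],1),np.round(A[0][2]),np.round(A[1][1],1))
E
```

```text
peg S [ 0.4817 -0.3519  0.0358] err 0.4 [array([409.1, 180.3]), array([377.5, 277. ])] [array([12,  9, 82], dtype=int32), array([ 12,  14, 122], dtype=int32)]
peg M [0.4556 0.3533 0.0539] err 0.0 [array([ 82.2, 197.1]), array([185.2, 155.8])] [array([ 18,  13, 170], dtype=int32), array([ 7,  7, 40], dtype=int32)]
peg L [ 0.6328 -0.1382  0.0693] err 0.7 [array([311.1, 110.4]), array([345.6, 193.2])] [array([ 17,  18, 237], dtype=int32), array([ 17,  14, 173], dtype=int32)]
peg X [0.4765 0.159  0.0832] err 0.1 [array([171.1, 184.7]), array([223.2, 164.8])] [array([ 23,  22, 369], dtype=int32), array([ 15,  11, 115], dtype=int32)]
tray S [ 0.4475 -0.0046  0.0064] err 0.1 [ 0.4472 -0.0045  0.008 ] [23.8 23.6] 74.0 [26.3 11. ]
tray M [ 0.4619 -0.1825  0.0054] err 0.3 [ 0.4611 -0.1816  0.008 ] [29.  29.8] 75.0 [38.2 18.5]
tray L [0.6199 0.1417 0.0064] err 0.1 [0.6197 0.1414 0.008 ] [34.6 34.1] 11.0 [10.7 30.6]
tray X [ 0.6369 -0.307   0.0035] err 0.6 [ 0.6349 -0.3047  0.008 ] [39.2 39.7] 87.0 [56.7 23.7]
```

```bash
python3 -m crank '[[0,0,0,0,0,5.9,-1],[0,0,0,0,0,5.9,-1],[0,0,0,0,0,5.9,-1],[0.028,-0.029,0,0,0,0,-1],[0.028,-0.029,0,0,0,0,-1],[0.028,-0.029,0,0,0,0,-1],[0.028,-0.029,0,0,0,0,-1],[0.028,-0.029,0,0,0,0,-1],[0.028,-0.029,0,0,0,0,-1],[0.028,-0.029,0,0,0,0,-1],[0.028,-0.029,0,0,0,0,-1],[0.028,-0.029,0,0,0,0,-1],[0.025,-0.03,0,0,0,0,-1],[0,0,0,0,0,0,-1]]' 50; python3 -c "
from cell import robot;o=robot.get_obs();print(o['eef_pos'],o['eef_rot'],o['joints'])"
```

```text
time: 1.5
eef_pos: [0.4868, -0.3456, 0.2309]
eef_rot: [-0.002, 1.0, 0.005, 0.001]
ft_force: [0.2, -0.5, -0.5]
grip_width: 1.003
finger_force: 0.0
[ 0.48678719 -0.34557507  0.23091485] [-1.69960753e-03  9.99986260e-01  4.88200130e-03  8.70433327e-04] [ 0.55690559  0.3514494  -0.05354032  1.74592405  0.01689025  1.04489025
 -1.06288189]
```

```bash
python3 -m crank '[[-0.005,0.006,0.03,0,0,0,-1],[0,0,0.03,0,0,0,-1],[0,0,0.03,0,0,0,-1],[0,0,0.03,0,0,0,-1],[0,0,0.03,0,0,0,-1],[0,0,0.03,0,0,0,-1],[0,0,0,0,0,0,-1]]'; python3 - <<'E'
from h import *
print(robot.get_obs()["eef_pos"])
t=robot.snapshot("top")[...,::-1];s=robot.snapshot("side")[...,::-1]
a=cv2.resize(t[130:230,350:480],None,fx=3,fy=3);b=cv2.resize(s[200:320,300:460],None,fx=2.5,fy=2.5);
o=np.zeros((600,400,3),np.uint8);o[:300,:390]=a;o[300:,:400]=b;cv2.imwrite("pics/s1.png",o)
E
```

```text
time: 2.2
eef_pos: [0.474, -0.3565, 0.0473]
eef_rot: [-0.002, 1.0, -0.0, -0.004]
ft_force: [-0.3, 1.0, -0.7]
grip_width: 0.998
finger_force: 0.0
[ 0.47398124 -0.35648184  0.04726137]
```

View pics/s1.png

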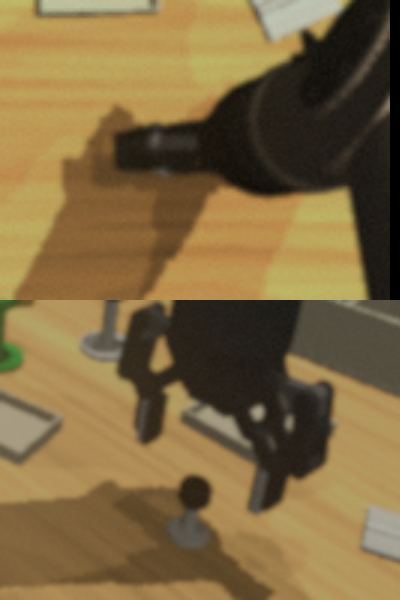

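The side crop shows the knob (195,492) between the open finger tips at (150,440) and (262,505), with the TCP a few mm short in x.

```bash
python3 -m crank '[[0.008,-0.0045,0,0,0,0,-1],[0,0,0.014,0,0,0,-1],[0,0,0.014,0,0,0,-1],[0,0,0,0,0,0,-1],[0,0,0,0,0,0,-1]]'
```

```text
time: 2.8
eef_pos: [0.4846, -0.3534, 0.0226]
eef_rot: [-0.0, 1.0, -0.0, -0.001]
ft_force: [1.2, -0.0, -0.4]
grip_width: 1.004
finger_force: 0.0
```

```bash
python3 -m crank '[[-0.002,0,0.002,0,0,0,1],[0,0,0,0,0,0,1],[0,0,0,0,0,0,1],[0,0,0,0,0,0,1],[0,0,0,0,0,0,1],[0,0,0,0,0,0,1],[0,0,0,0,0,0,1],[0,0,0,0,0,0,1],[0,0,0,0,0,0,1],[0,0,0,0,0,0,1]]' 40
```

```text
time: 3.8
eef_pos: [0.4834, -0.3537, 0.0216]
eef_rot: [0.0, 1.0, -0.0, 0.0]
ft_force: [-1.5, 1.4, 6.2]
grip_width: 0.246
finger_force: 39.3
```

```bash
python3 -m crank '[[0,0,-0.02,0,0,0,1],[0,0,-0.03,0,0,0,1],[0,0,-0.03,0,0,0,1],[0,0,-0.03,0,0,0,1],[0,0,-0.03,0,0,0,1],[-0.003,-0.029,0,0,0,0,1],[-0.003,-0.029,0,0,0,0,1],[-0.003,-0.029,0,0,0,0,1],[-0.003,-0.029,0,0,0,0,1],[-0.003,-0.029,0,0,0,0,1],[-0.003,-0.029,0,0,0,0,1],[-0.003,-0.029,0,0,0,0,1],[-0.003,-0.029,0,0,0,0,1],[-0.003,-0.029,0,0,0,0,1],[-0.003,-0.029,0,0,0,0,1],[-0.003,-0.029,0,0,0,0,1],[-0.003,-0.029,0,0,0,0,1],[0,0,0,0,0,0,1],[0,0,0,0,0,0,1]]'; python3 - <<'E'
from h import *
t=robot.snapshot("top")[...,::-1];s=robot.snapshot("side")[...,::-1]
o=np.hstack([t[100:300,180:360],s[80:280,170:350]]);cv2.imwrite("pics/s2.png",cv2.resize(o,None,fx=2,fy=2))
E
```

```text
time: 5.7
eef_pos: [0.447, -0.0054, 0.161]
eef_rot: [0.0, 1.0, 0.001, -0.0]
ft_force: [0.1, 0.0, -0.4]
grip_width: 0.252
finger_force: 39.4
```

View pics/s2.png

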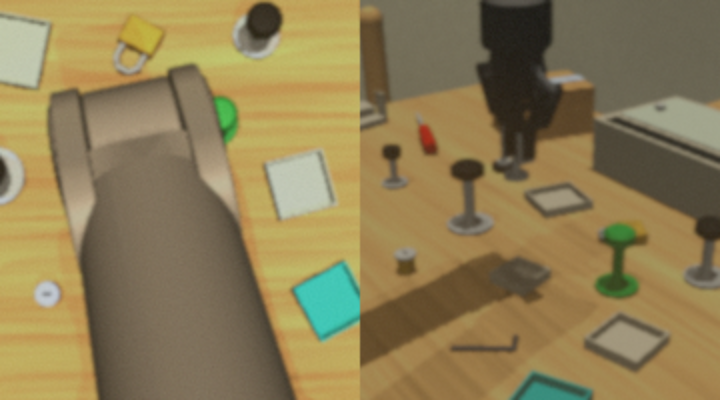

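The peg hangs upright in the side view, with its flange at about (247.5,166) in full-frame pixels, above the small tray. I'll check the hang offset, then lower.

```bash
python3 -c "
from h import *
print(plane('side',(247.5,166),.142))"
python3 -m crank '[[0,0,0.03,0,0,0,1],[0,0,0.03,0,0,0,1],[0,0,0.03,0,0,0,1],[0,0,0.02,0,0,0,1],[0,0,0,0,0,0,1],[0,0,0,0,0,0,1]]'
```

```text
[ 0.44676379 -0.00156424  0.142     ]
time: 6.4
eef_pos: [0.4473, -0.0064, 0.0514]
eef_rot: [0.0, 1.0, -0.001, -0.0]
ft_force: [0.5, 0.1, -0.9]
grip_width: 0.249
finger_force: 39.4
```

```bash
python3 -m crank '[[0,-0.002,0.013,0,0,0,1],[0,0,0.012,0,0,0,1],[0,0,0,0,0,0,1],[0,0,0,0,0,0,1],[0,0,0,0,0,0,1]]'; python3 -m crank '[[0,0,0,0,0,0,0.3],[0,0,0,0,0,0,0],[0,0,0,0,0,0,-1],[0,0,0,0,0,0,-1],[0,0,0,0,0,0,-1],[0,0,-0.02,0,0,0,-1],[0,0,-0.03,0,0,0,-1],[0,0,-0.03,0,0,0,-1],[0,0,-0.03,0,0,0,-1],[0,0,-0.03,0,0,0,-1],[0,0,0,0,0,0,-1]]'
```

```text
time: 6.9
eef_pos: [0.4477, -0.0037, 0.0269]
eef_rot: [0.0, 1.0, -0.0, 0.0]
ft_force: [0.1, 0.3, -1.1]
grip_width: 0.246
finger_force: 39.4
time: 8.0
eef_pos: [0.4498, -0.0034, 0.1699]
eef_rot: [-0.0, 1.0, -0.0, 0.004]
ft_force: [0.2, 0.2, 0.1]
grip_width: 0.998
finger_force: 0.0
```

```bash
python3 -m crank '[[0,-0.03,0,0,0,0,-1],[0,-0.03,0,0,0,0,-1],[0,-0.03,0,0,0,0,-1],[0.001,-0.03,0,0,0,0,-1],[0.001,-0.03,0,0,0,0,-1],[0.001,-0.03,0,0,0,0,-1],[0.001,-0.03,0,0,0,0,-1],[0.001,-0.03,0,0,0,0,-1],[0.001,-0.03,0,0,0,0,-1],[0.001,-0.03,0,0,0,0,-1],[0.001,-0.03,0,0,0,0,-1],[0,-0.027,0,0,0,0,-1],[0,0,0.03,0,0,0,-1],[0,0,0.03,0,0,0,-1],[0,0,0.02,0,0,0,-1],[0,0,0,0,0,0,-1],[0,0,0,0,0,0,-1]]'
```

```text
time: 9.7
eef_pos: [0.455, 0.3533, 0.0859]
eef_rot: [0.0, 1.0, 0.0, -0.001]
ft_force: [0.1, -0.5, 0.5]
grip_width: 0.999
finger_force: 0.0
```

```bash
python3 -m crank '[[0,0,0.025,0,0,0,-1],[0,0,0.026,0,0,0,-1],[0,0,0,0,0,0,-1],[0,0,0,0,0,0,-1],[0,0,0,0,0,0,1],[0,0,0,0,0,0,1],[0,0,0,0,0,0,1],[0,0,0,0,0,0,1],[0,0,0,0,0,0,1],[0,0,0,0,0,0,1],[0,0,0,0,0,0,1],[0,0,0,0,0,0,1],[0,0,0,0,0,0,1]]' 40
```

```text
time: 11.0
eef_pos: [0.4558, 0.3539, 0.036]
eef_rot: [-0.0, 1.0, -0.0, 0.001]
ft_force: [1.0, 0.4, 5.6]
grip_width: 0.344
finger_force: 39.3
```

```bash
python3 -m crank '[[0,0,-0.02,0,0,0,1],[0,0,-0.03,0,0,0,1],[0,0,-0.03,0,0,0,1],[0,0,-0.03,0,0,0,1],[0,0,-0.03,0,0,0,1]]'; python3 -m crank '[[0,0.03,0,0,0,0,1],[0,0.03,0,0,0,0,1],[0,0.03,0,0,0,0,1],[0,0.03,0,0,0,0,1],[0,0.03,0,0,0,0,1],[0,0.03,0,0,0,0,1],[0,0.03,0,0,0,0,1],[0,0.03,0,0,0,0,1],[0,0.03,0,0,0,0,1],[0.001,0.03,0,0,0,0,1],[0.001,0.03,0,0,0,0,1],[0.001,0.03,0,0,0,0,1],[0.001,0.03,0,0,0,0,1],[0.001,0.03,0,0,0,0,1],[0.001,0.03,0,0,0,0,1],[0,0.03,0,0,0,0,1],[0,0.03,0,0,0,0,1],[0,0.026,0,0,0,0,1],[0,0,0,0,0,0,1],[0,0,0,0,0,0,1]]'; python3 - <<'E'
from h import *
s=robot.snapshot("side")[...,::-1]
cv2.imwrite("pics/m1.png",cv2.resize(s[100:300,170:410],None,fx=2.5,fy=2.5))
E
```

```text
time: 11.5
eef_pos: [0.4548, 0.3529, 0.176]
eef_rot: [0.0, 1.0, -0.0, -0.0]
ft_force: [0.7, -0.3, -1.3]
grip_width: 0.343
finger_force: 39.8
time: 13.5
eef_pos: [0.4607, -0.1827, 0.1749]
eef_rot: [-0.0, 1.0, -0.001, -0.0]
ft_force: [0.1, 0.8, -1.2]
grip_width: 0.342
finger_force: 39.9
```

View pics/m1.png

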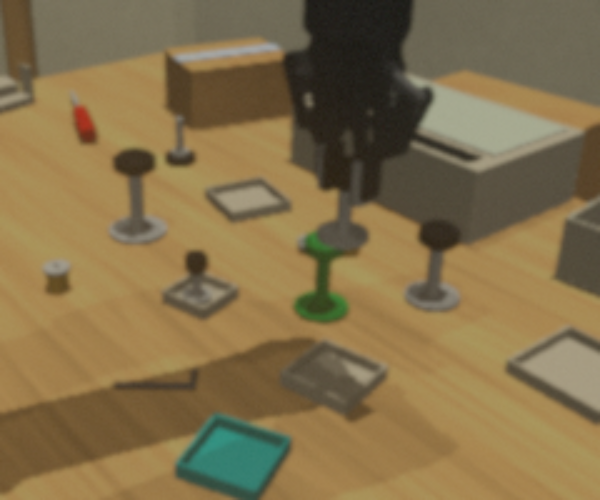

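The small peg stands in its tray at crop (197,275). The medium peg hangs straight with its flange at (344,235) in the crop, which is (307.6,194) full-frame.

```bash
python3 -c "
from h import *
print(plane('side',(307.6,194),.142))"
python3 -m crank '[[0,0,0.03,0,0,0,1],[0,0,0.03,0,0,0,1],[0,0,0.03,0,0,0,1],[0,0,0.02,0,0,0,1],[0,0,0,0,0,0,1],[0,0,0.014,0,0,0,1],[0,0,0.011,0,0,0,1],[0,0,0,0,0,0,1],[0,0,0,0,0,0,1],[0,0,0,0,0,0,1]]'
```

```text
[ 0.46030137 -0.18657443  0.142     ]
time: 14.55
eef_pos: [0.4618, -0.1827, 0.0411]
eef_rot: [0.0, 1.0, -0.0, 0.001]
ft_force: [0.4, -0.2, -1.1]
grip_width: 0.342
finger_force: 39.9
```

```bash
python3 -m crank '[[0,0,0.002,0,0,0,1],[0,0,0,0,0,0,1],[0,0,0,0,0,0,0.2],[0,0,0,0,0,0,0],[0,0,0,0,0,0,-1],[0,0,0,0,0,0,-1],[0,0,0,0,0,0,-1],[0,0,-0.02,0,0,0,-1],[0,0,-0.03,0,0,0,-1],[0,0,-0.03,0,0,0,-1],[0,0,-0.03,0,0,0,-1],[0,0,-0.02,0,0,0,-1],[0.029,-0.008,0,0,0,0,-1],[0.029,-0.008,0,0,0,0,-1],[0.029,-0.008,0,0,0,0,-1],[0.029,-0.008,0,0,0,0,-1],[0.029,-0.008,0,0,0,0,-1],[0.026,-0.005,0,0,0,0,-1],[0,0,0,0,0,0,-1],[0,0,0,0,0,0,-1]]'
```

```text
time: 16.55
eef_pos: [0.6319, -0.1375, 0.1677]
eef_rot: [-0.0, 1.0, 0.0, -0.001]
ft_force: [0.7, -0.2, -0.0]
grip_width: 1.004
finger_force: 0.0
```

```bash
python3 -m crank '[[0.001,0,0.03,0,0,0,-1],[0,0,0.03,0,0,0,-1],[0,0,0.03,0,0,0,-1],[0,0,0.03,0,0,0,-1],[0,0,0,0,0,0,-1],[0,0,0,0,0,0,-1],[0,0,0,0,0,0,1],[0,0,0,0,0,0,1],[0,0,0,0,0,0,1],[0,0,0,0,0,0,1],[0,0,0,0,0,0,1],[0,0,0,0,0,0,1],[0,0,0,0,0,0,1],[0,0,0,0,0,0,1]]' 50
```

```text
time: 17.95
eef_pos: [0.6342, -0.138, 0.0499]
eef_rot: [0.0, 1.0, -0.0, 0.001]
ft_force: [-0.7, -1.1, 5.6]
grip_width: 0.436
finger_force: 49.4
```

```bash
python3 -m crank '[[0,0,-0.02,0,0,0,1],[0,0,-0.03,0,0,0,1],[0,0,-0.03,0,0,0,1],[0,0,-0.03,0,0,0,1],[0,0,-0.02,0,0,0,1],[-0.0015,-0.028,0,0,0,0,1],[-0.0015,-0.028,0,0,0,0,1],[-0.0015,-0.028,0,0,0,0,1],[-0.0015,-0.028,0,0,0,0,1],[-0.0015,-0.028,0,0,0,0,1],[-0.0015,-0.028,0,0,0,0,1],[-0.0015,-0.028,0,0,0,0,1],[-0.0015,-0.028,0,0,0,0,1],[-0.001,-0.028,0,0,0,0,1],[0,-0.028,0,0,0,0,1],[0,0,0,0,0,0,1],[0,0,0,0,0,0,1]]'; python3 - <<'E'
from h import *
s=robot.snapshot("side")[...,::-1]
cv2.imwrite("pics/l1.png",cv2.resize(s[80:280,170:410],None,fx=2.5,fy=2.5))
E
```

```text
time: 19.65
eef_pos: [0.6199, 0.1431, 0.1782]
eef_rot: [0.0, 1.0, 0.001, -0.0]
ft_force: [-0.3, 0.2, -1.6]
grip_width: 0.436
finger_force: 50.5
```

View pics/l1.png

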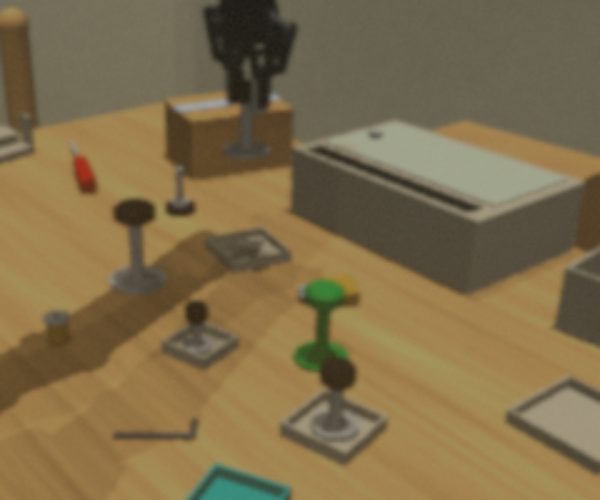

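The medium peg stands in its tray at crop (335,425). The large peg hangs upright with its flange at crop (246,150), directly over its tray.

```bash
python3 -c "
from h import *
print(plane('side',(268.4,140),.131))"
python3 -m crank '[[0,0.001,0.03,0,0,0,1],[0,0,0.03,0,0,0,1],[0,0,0.03,0,0,0,1],[0,0,0.02,0,0,0,1],[0,0,0.015,0,0,0,1],[0,0,0,0,0,0,1],[0,0,0,0,0,0,1],[0,0,0,0,0,0,1]]'
```

```text
[0.61596097 0.13673155 0.131     ]
time: 20.5
eef_pos: [0.6208, 0.1411, 0.0538]
eef_rot: [-0.0, 1.0, -0.0, 0.0]
ft_force: [-0.0, 0.5, -1.8]
grip_width: 0.431
finger_force: 51.8
```

```bash
python3 -m crank '[[0,0,0.001,0,0,0,1],[0,0,0,0,0,0,0.1],[0,0,0,0,0,0,-0.2],[0,0,0,0,0,0,-1],[0,0,0,0,0,0,-1],[0,0,0,0,0,0,-1],[0,0,-0.02,0,0,0,-1],[0,0,-0.03,0,0,0,-1],[0,0,-0.03,0,0,0,-1],[0,0,-0.03,0,0,0,-1],[0,0,-0.01,0,0,0,-1],[-0.029,-0.004,0,0,0,0,-1],[-0.029,-0.004,0,0,0,0,-1],[-0.029,-0.004,0,0,0,0,-1],[-0.029,-0.004,0,0,0,0,-1],[-0.028,-0.002,0,0,0,0,-1],[0,0,0,0,0,0,-1],[0,0,0,0,0,0,-1]]'
```

```text
time: 22.3
eef_pos: [0.4761, 0.1593, 0.1721]
eef_rot: [0.0, 1.0, 0.0, 0.0]
ft_force: [-0.5, -1.0, -0.1]
grip_width: 1.001
finger_force: 0.0
```

```bash
python3 -m crank '[[0,0,0.03,0,0,0,-1],[0,0,0.03,0,0,0,-1],[0,0,0.03,0,0,0,-1],[0,0,0.019,0,0,0,-1],[0,0,0,0,0,0,-1],[0,0,0,0,0,0,-1],[0,0,0,0,0,0,1],[0,0,0,0,0,0,1],[0,0,0,0,0,0,1],[0,0,0,0,0,0,1],[0,0,0,0,0,0,1],[0,0,0,0,0,0,1],[0,0,0,0,0,0,1],[0,0,0,0,0,0,1]]' 60
```

```text
time: 23.7
eef_pos: [0.4771, 0.1595, 0.0646]
eef_rot: [-0.0, 1.0, -0.0, 0.001]
ft_force: [-1.9, -2.1, 6.1]
grip_width: 0.525
finger_force: 60.4
```

```bash
python3 -m crank '[[0,0,-0.02,0,0,0,1],[0,0,-0.03,0,0,0,1],[0,0,-0.03,0,0,0,1],[0,0,-0.03,0,0,0,1],[0,0,-0.02,0,0,0,1]]'; python3 -m crank '[[0.01,0.029,0,0,0,0,1],[0.01,0.029,0,0,0,0,1],[0.01,0.029,0,0,0,0,1],[0.01,0.029,0,0,0,0,1],[0.01,0.029,0,0,0,0,1],[0.01,0.029,0,0,0,0,1],[0.01,0.029,0,0,0,0,1],[0.01,0.029,0,0,0,0,1],[0.01,0.029,0,0,0,0,1],[0.01,0.029,0,0,0,0,1],[0.01,0.029,0,0,0,0,1],[0.01,0.029,0,0,0,0,1],[0.01,0.029,0,0,0,0,1],[0.01,0.029,0,0,0,0,1],[0.01,0.029,0,0,0,0,1],[0.009,0.03,0,0,0,0,1],[0,0,0,0,0,0,1],[0,0,0,0,0,0,1]]'; python3 - <<'E'
from h import *
s=robot.snapshot("side")[...,::-1]
cv2.imwrite("pics/x1.png",cv2.resize(s[80:280,210:450],None,fx=2.5,fy=2.5))
E
```

```text
time: 24.2
eef_pos: [0.4765, 0.1595, 0.1955]
eef_rot: [-0.0, 1.0, -0.0, 0.001]
ft_force: [0.9, 0.4, -3.9]
grip_width: 0.523
finger_force: 62.5
time: 26.0
eef_pos: [0.6343, -0.3063, 0.1925]
eef_rot: [-0.0, 1.0, -0.001, -0.001]
ft_force: [0.0, 0.8, -2.8]
grip_width: 0.523
finger_force: 62.7
```

View pics/x1.png

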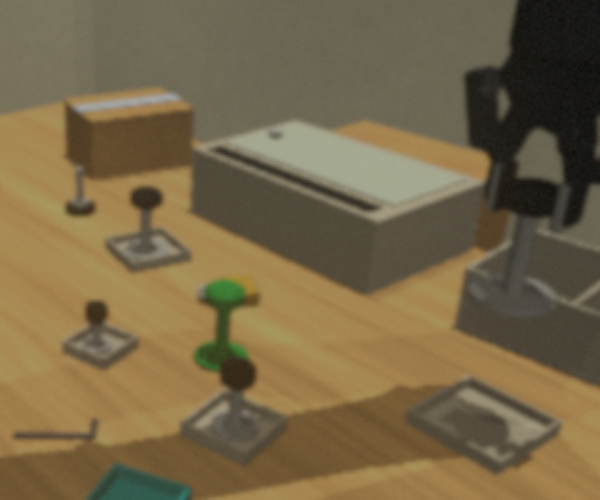

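The large peg stands in its tray at crop (147,240). The XL peg hangs with its flange at crop (513,294), and its slight lean matches the perspective seen on the other pegs at the right.

```bash
python3 -c "
from h import *
print(plane('side',(513/2.5+210,294/2.5+80),.132))"
python3 -m crank '[[0.001,0,0.03,0,0,0,1],[0,0,0.03,0,0,0,1],[0,0,0.03,0,0,0,1],[0,0,0.02,0,0,0,1],[0,0,0.014,0,0,0,1],[0,0,0,0,0,0,1],[0,0,0,0,0,0,1],[0,0,0,0,0,0,1]]'
```

```text
[ 0.63156778 -0.31142535  0.132     ]
time: 26.85
eef_pos: [0.6369, -0.3054, 0.0703]
eef_rot: [0.0, 1.0, 0.0, 0.001]
ft_force: [0.4, 0.4, -3.4]
grip_width: 0.523
finger_force: 64.0
```

```bash
python3 -m crank '[[0,0,0.002,0,0,0,1],[0,0,0,0,0,0,1],[0,0,0,0,0,0,0],[0,0,0,0,0,0,-0.3],[0,0,0,0,0,0,-1],[0,0,0,0,0,0,-1],[0,0,0,0,0,0,-1],[0,0,-0.02,0,0,0,-1],[0,0,-0.03,0,0,0,-1],[0,0,-0.03,0,0,0,-1],[0,0,-0.03,0,0,0,-1],[-0.02,0.025,0,0,0,0,-1],[-0.02,0.025,0,0,0,0,-1],[-0.02,0.025,0,0,0,0,-1],[-0.02,0.025,0,0,0,0,-1],[-0.02,0.025,0,0,0,0,-1],[-0.02,0.025,0,0,0,0,-1],[-0.02,0.025,0,0,0,0,-1],[0,0,0,0,0,0,-1],[0,0,0,0,0,0,-1]]'; python3 - <<'E'
from h import *
im={n:np.ascontiguousarray(robot.snapshot(n)[...,::-1]) for n in("top","side")}
cv2.imwrite("pics/fs.png",im["side"]);cv2.imwrite("pics/ft.png",im["top"])
E
```

```text
time: 28.85
eef_pos: [0.4954, -0.4815, 0.1774]
eef_rot: [0.0, 1.0, -0.001, 0.0]
ft_force: [-0.0, 0.3, -0.2]
grip_width: 1.001
finger_force: 0.0
```

View pics/ft.png

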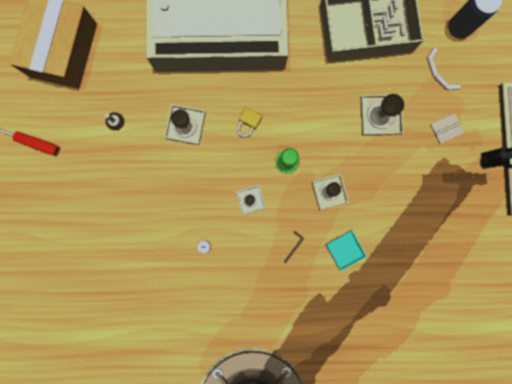

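View pics/fs.png

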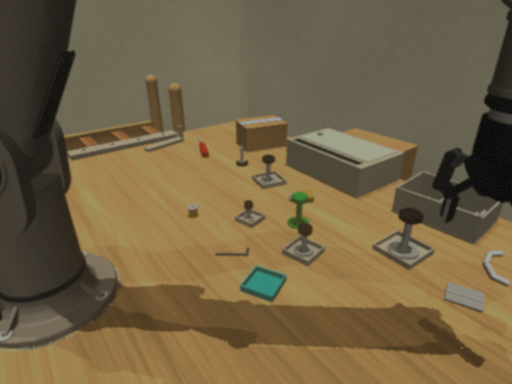

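All four pegs stand in their trays: small (250,200), medium (333,189), large (181,118) and XL (391,104) in the top view. The foot (115,121) and padlock (248,122) have not moved. I'll check the offsets from the tray centres with the knob positions.

```bash
python3 - <<'E'
from h import *
im={n:cv2.imread(f"pics/f{n[0]}.png") for n in("top","side")}
T=dict(S=(.4475,-.0046),M=(.4615,-.182),L=(.6199,.1417),X=(.636,-.306))
P=dict(S=((250,200),(249,205)),M=((333,189),(305,229)),L=((181,118),(268,159)),X=((391,104),(410,215)))
for k,(a,b) in P.items():
    c=[near(blobs(dark(im[n])),p) for n,p in(("top",a),("side",b))]
    X,e=tri(c[0][0],c[1][0]);print(k,X.round(4),round(e,1),((X[:2]-T[k])*1000).round(1))
E
```

```text
S [ 0.4449 -0.0024  0.0402] 0.1 [-2.6  2.2]
M [ 0.463  -0.1796  0.0588] 0.1 [1.5 2.4]
L [0.6183 0.1418 0.0706] 0.3 [-1.6  0.1]
X [ 0.6365 -0.3049  0.0856] 1.1 [0.5 1.1]
```

```bash
python3 -c "
from cell import robot;print(robot.job_done())"
```

```text
the job is handed in; nothing more can be done
None
```

All four pegs stand in their matching trays, about 3.5 mm or less off centre by camera measurement, the padlock and levelling foot look unmoved, and the job was handed in at about 29 s; no verdict came back.

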